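# Snap the retaining bezel over a filter cassette and hold it down

## Task

Seat the orange filter cassette, glass up, flat and fully down in the square pocket of the black filter mount, then set the white bezel over it with its two ridges towards the two steel catches and push it down until both catches snap over the ridges and it sits fully home on the cassette. Do not let go at the end: finish with the gripper still pressing the bezel firmly down (about 10 N) onto the cassette. Leave the lens objective, the green slide box and the screwdriver where they are.

Things in the scene. Friction and masses are not known exactly. Their poses are not given: they have to be found in the camera images.
- mount: Black filter mount fixed to the table: flat block 110 (x) x 90 (y) x 22 (z) mm, origin at the centre of its underside (on the table), z up. Square pocket in the middle of its top; a steel spring catch on its top at the +x and at the -x side of the pocket. Its +y and -y sides are free, so the gripper's fingers belong there when placing the cassette and the bezel
- mount_hole0 (a point): Centre of the pocket's mouth, at the mount's top face (22 mm above the table). The pocket is 42 x 42 mm, sides along the mount's x and y, 8 mm deep (bright floor 14 mm above the table), with a 2 mm chamfer round the mouth: 1 mm of play all round for the cassette
- cassette: Loose orange filter cassette, square block 40 x 40 x 22 mm, about 60 g, origin at the centre of its underside, z up, lying glass up (27 mm amber disc on top). Upper edges chamfered 1.5 mm. A quarter turn makes no difference. Seated, its origin is 14 mm above the table and its upper 14 mm stand out of the mount: grip only the upper 12 mm, to keep the fingers clear of the mount
- bezel: Loose white snap bezel, square cap open below: outside 50.5 x 50.5 mm, 16 mm high, about 45 g, walls 4 mm, inside 42.5 mm square and 12 mm deep. Origin at the centre of its lower rim, z up; lies rim down. A grey rounded ridge runs along y on its +x and -x walls, 28 mm long, 5 mm high, 3 mm proud (57 mm over both), its middle 4 mm above the rim. The +y and -y walls are plain: grip there
- bezel_top (a point): Centre of the bezel's top, 16 mm above its rim, in a 26 mm square window in the 4 mm roof. Bezel x goes along mount x (a half turn makes no difference). Over the seated cassette the ridges meet the catches with the rim 10 mm above the mount's top; pushing on takes up to about 10 N, which drops away suddenly (even pulling down) with the rim about 6 mm above. Home: roof on the cassette, rim 2 mm above the mount's top
- catch0 (a joint): Steel spring catch at the mount's +x side: how far it is pushed outward, m: 0 at rest, about 0.002 while a ridge passes, nearly 0 again once snapped. 20 mm wide in y, 13 mm high above the mount's top; its round 5 mm nose points inward, 26.7 mm from the mount's centre and 10.5 mm above its top. A 9 mm high, 26 mm wide stop stands behind it, 40 to 46 mm from the centre
- catch1 (a joint): The same catch at the mount's -x side, pushed outward along -x
- objective: Bystander: dark steel microscope objective standing on the table, 34 mm diameter, 48 mm high, origin at the centre of its underside
- slide_box: Bystander: green slide box 50 (x) x 90 (y) x 30 mm, origin at the centre of its underside
- driver: Bystander: screwdriver about 150 mm long lying along its x
Not all that is in view belongs to the job. Leave any turquoise look-alike of the bezel alone.

How it is judged (in metres and radians):
On the way, in this order (a step that is already met when the one before it is completed fails the run):
1. the cassette lies flat and fully down in the pocket (z of cassette in the frame of mount below 0.0158 m and horizontal distance between cassette and mount below 0.003 m and angle between cassette's own z axis and vertical below 0.06 rad and (angle between the x axis of cassette and the x axis of mount, either way round below 0.1 rad or angle between the x axis of cassette and the y axis of mount, either way round below 0.1 rad)), for 0.2 s.
2. the bezel has snapped home over the seated cassette, both catches sprung back over its ridges (all of step 1 and z of bezel in the frame of mount between 0.021 and 0.0258 m and horizontal distance between bezel and mount below 0.004 m and angle between bezel's own z axis and vertical below 0.06 rad and angle between the x axis of bezel and the x axis of mount, either way round below 0.12 rad and value of joint each of catch0, catch1 below 0.0017 m), for 0.1 s.
At the end, for the whole second after the job is handed in: Cassette in the pocket (within 1.8 mm of its floor, 3 mm of centre, 0.06 rad of flat, 0.1 rad square); bezel home over it (within 1.8 mm in height, 4 mm of centre, 0.06 rad of level, 0.12 rad of square), catches back under 1.7 mm; fingers on the bezel, pressing it on the cassette with over 3 N (all of step 2 and contact force between bezel and cassette above 3 N and contact force between the fingers and bezel above 2 N); the arm keeps its last pose, push and grip.
It fails at once if the objective is moved by more than 25 mm (distance of objective from where it was at the start of the episode above 0.025 m).
It fails at once if the slide box is moved by more than 25 mm (distance of slide_box from where it was at the start of the episode above 0.025 m).
It fails at once if the screwdriver is moved by more than 25 mm (distance of driver from where it was at the start of the episode above 0.025 m).
It also fails if it takes over 54 s, if anything falls off the work surface, if the arm or the gripper's body presses on something with over 40 N, if the wrist force passes 120 N, or if a joint passes its speed limit or range.

## Robot

A 6-joint arm with a two-finger parallel gripper is mounted at the origin on the work surface. World frame = base frame: x ahead of the robot, y to its left, z up, the work surface at z = 0. Lengths are in mm, angles in rad, forces in N, time in s.
With the tool pointing down it reaches from about 375 to 925 mm from the base axis. Payload 5.7 kg.
Tool frame: the origin (TCP) lies between the finger pads; the fingertips stand 8 mm ahead of it and the grasp point (between the pads) lies 11 mm behind it; z points along the fingers, y is the line along which they close (so a half turn about z gives the same grasp; the last joint's range is limited). The gripper opens to 88 mm and grips with 3 to 60 N. Pads are 20 mm wide; open, the fingers measure 115 mm over their backs; the gripper's body (75 mm by 178 mm) begins 61 mm behind the grasp point.
Start: joints at [-1.349, 0.359, 1.51, -0, 1.272, -0.115], TCP at [198.265, -566.263, 230.623] pointing down, gripper open.
Joint ranges: [-2.97, 2.97], [-1.01, 2.36], [0.21, 2.38], [-0.96, 4.11], [0.2, 2.71], [-2.98, 2.98]. Speed limits (rad/s): [2.39, 2.39, 3.14, 3.14, 3.14, 3.14].

## Interface

Orientations are given as a unit quaternion [w, x, y, z].
In Python, from workcell import env, grab_frame gives the robot as it stands.
- The arm moves only by the shell command python3 -m crank 'ROWS' [FORCE]. ROWS is a JSON object of lists of equal length, an entry for each row: "slide": the shift along the world's x, y, z scaled (see below), a list of three; "angular": the turn, a rotation vector about the world's x, y, z scaled (see below), a list of three; "gripper": the opening, from 0 (shut) to 1 (fully open). A call has 1 to 8 rows; each row is the pose to reach, as a shift and turn from the pose commanded when the call began, turning the shorter way round; what a row does not reach only later rows make up. The controller multiplies each number of a shift by 500 mm and each number of a turn by 2 pi rad. A row lasts 1/10 s, in which the tool goes at most 50 mm and 8.59 degrees, less where a joint would pass 70% of its speed; a pose out of reach is approached as far as the arm can. A call with a number of a shift or a turn outside -1 to 1 is refused whole. A call with a gripper value outside its range is refused whole. The fingers move at their own pace and stop on an object; FORCE is the grip in N (left out, the last holds). Time passes only in rows, so rows that repeat a pose let the fingers close. It gives the time, the measured TCP pose, the force, the opening and the grip force at its end, in the units of the state.
- env.observe(): the state, without advancing time (a new reading comes with each control period).
- grab_frame(name): name is "side" or "top" or "wrist"; returns a dict with "frame" (384x512x3 uint8, red, green, blue), "z_map" (384x512 float32, mm along the optical axis (not along the pixel's ray), 0 where there is no reading), "vertical_fov" (degrees; the focal length in pixels is half the picture's height over the tangent of half this angle, whatever the lens; pixels are square), "cx", "cy" (the principal point, pixels), "R" (3x3) and "t" (3): a world point X has camera coordinates R X + t. Camera axes: x right, y down, z forward; pixel columns grow to the right and rows downward; lengths in mm; the calibration is good to about 2 mm. A picture is of the moment at which its call begins.
- env.hand_in(): hands the job in; it is judged then, once.
The state is a dict: "time": time; "joint_pos": joint angles; "joint_vel": joint speeds; "joint_efforts": joint torques, N m; "tool_pos": TCP position; "tcp_rot": TCP orientation; "contact_force": force on the tool from outside, world axes, zero at the start; "moment": the same for the moment, N m; "grip_width": finger opening in mm; "grasp_force": force on a finger pad.
Only numpy, scipy, OpenCV 4.12 (cv2) and the standard library are available. Lean on these libraries where they do the work, as an engineer would, in place of code of your own. Each camera call takes 0.05 s, during which the arm holds its last target. There are 200 camera calls.

## Working session

There is one attempt and no reset: what is moved stays moved. The work goes in short steps, Python scripts to look and compute and a shell command to move; the robot and the scene stay as the last step left them, time stands still between calls to the robot, and variables do not carry over. Pictures are saved under pics/ and viewed, at most 11 in all, crops included, and the job is handed in when it is done.

```bash
ls; mkdir -p pics; python3 - <<'E'
from workcell import env, grab_frame
import cv2,numpy as np
o=env.observe();print({k:np.round(v,3).tolist() for k,v in o.items()})
for n in ["top","side"]:
    f=grab_frame(n);np.savez(f"/tmp/{n}.npz",**f)
    print(n,f["vertical_fov"],f["cx"],f["cy"],np.round(f["R"],3).tolist(),np.round(f["t"],1))
    cv2.imwrite(f"pics/{n}1.png",cv2.resize(f["frame"][:,:,::-1],None,fx=1.5,fy=1.5))
E
```

```text
pics
{'time': 0.0, 'joint_pos': [-1.349, 0.359, 1.511, 0.0, 1.273, -0.115], 'joint_vel': [-0.0, -0.001, 0.001, -0.002, 0.002, -0.001], 'joint_efforts': [0.002, -51.538, -27.072, 0.068, 0.035, -0.0], 'tool_pos': [198.102, -565.647, 229.829], 'tcp_rot': [-0.001, 0.986, 0.168, -0.0], 'contact_force': [0.316, 1.069, -0.144], 'moment': [0.007, 0.001, -0.009], 'grasp_force': 0.0, 'grip_width': 87.839}
top 42.3278865108898 249.83412399906194 196.68247127541522 [[0.016, -1.0, 0.016], [-0.982, -0.018, -0.191], [0.191, -0.013, -0.982]] [ -94.3  522.  1403.3]
side 44.61270780684151 260.85740848337844 187.39639470715056 [[-0.792, -0.611, 0.015], [-0.345, 0.426, -0.836], [0.504, -0.667, -0.548]] [375.  261.8 913.7]
```

View pics/top1.png

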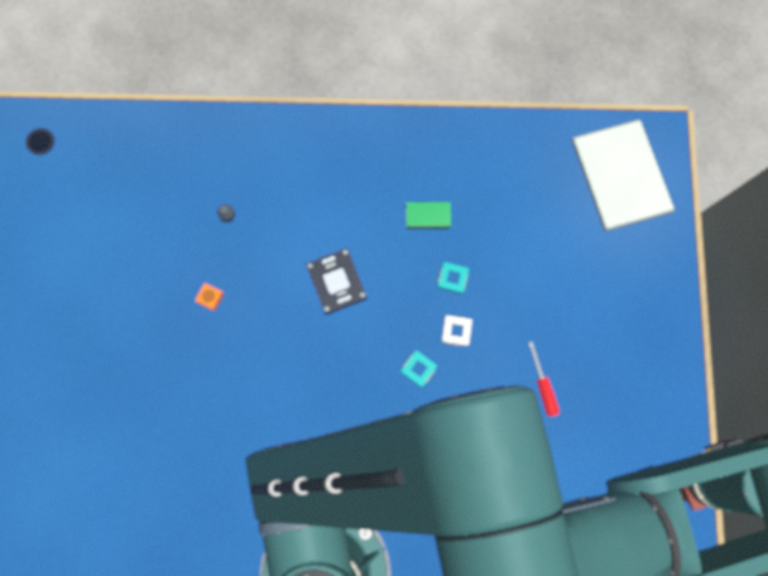

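View pics/side1.png

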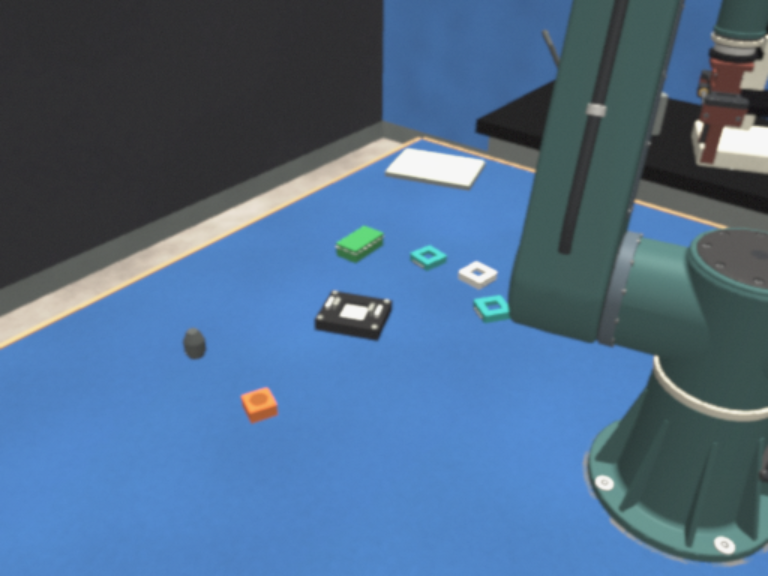

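The top view (1.5x pixels) shows these items:
- **Cassette:** orange block at (209,296). The only thing near it in colour is the red driver handle at (549,397).
- **Bezel:** white at (457,330). Possible mix-ups are turquoise rings at (454,277) and (419,368), and the white sheet at (625,175). I choose the white ring.
- **Mount:** (337,281), with catches at (328,261) and (344,298).
- **Bystanders:** objective at (226,212), box at (428,215), dark disc at (40,141).

```bash
cat > h.py <<'E'
from workcell import env, grab_frame
import cv2,numpy as np
def ray(f,uv,z):
    fl=192/np.tan(np.radians(f["vertical_fov"])/2);R=f["R"];c=-R.T@f["t"]
    d=R.T@np.array([(uv[0]-f["cx"])/fl,(uv[1]-f["cy"])/fl,1.]);return c+d*(z-c[2])/d[2]
def mask(f,col):
    h=cv2.cvtColor(f["frame"],cv2.COLOR_RGB2HSV);H,S,V=[h[:,:,i].astype(int) for i in range(3)]
    m={"orange":(H>=6)&(H<25)&(S>140)&(V>90),"white":(S<50)&(V>165),"dark":(V<75),"steel":(S<70)&(V>130),"turq":(H>80)&(H<95)&(S>100)}[col]
    return m.astype(np.uint8)
def blobs(f,col,z,amin=30,fill=True):
    out=[]
    for c in cv2.findContours(mask(f,col),cv2.RETR_EXTERNAL,cv2.CHAIN_APPROX_NONE)[0]:
        if cv2.contourArea(c)<amin: continue
        P=np.array([ray(f,p[0],z)[:2] for p in c],np.float32)
        r=cv2.minAreaRect(P); out.append((c.reshape(-1,2).mean(0).round(),np.round(r[0],1),np.round(r[1],1),round(r[2],1)))
    return out
E
python3 - <<'E'
from h import *
for n in ["top","side"]:
    f=dict(np.load(f"/tmp/{n}.npz"))
    for col,z,a in [("orange",22,30),("white",16,80),("dark",22,150)]:
        for b in blobs(f,col,z,a):
            if b[2].max()<150: print(n,col,*b)
f=grab_frame("wrist");o=env.observe()
from scipy.spatial.transform import Rotation as Ro
q=o["tcp_rot"];T=Ro.from_quat([q[1],q[2],q[3],q[0]]).as_matrix()
print("tool\n",T.round(3)); c=-f["R"].T@f["t"];print("cam in tool",(T.T@(c-o["tool_pos"])).round(1),"cam axes in tool\n",(T.T@f["R"].T).round(3),f["vertical_fov"])
E
```

```text
top orange [139. 198.] [520.3 244. ] [38.3 34.6] 64.5
top white [304. 220.] [ 462.7 -249.1] [55.2 57.7] 82.8
top white [224. 188.] [555.4  -8.6] [53.7 46.5] 22.9
top dark [487. 330.] [ 145.  -765.6] [82.6 81.3] 14.3
top dark [245. 320.] [169.1 -73.8] [ 36.1 124.2] 8.8
side orange [172. 270.] [514.7 253.5] [39.4 53.5] 65.3
side white [483. 363.] [-74.3  75.7] [22.9 24.8] 16.5
side white [403. 321.] [73.7 75.3] [22.3 25.5] 23.9
side white [237. 207.] [557.8 -11.2] [53.4 39.3] 38.9
side white [319. 181.] [ 460.6 -247.2] [59.2 63.7] 82.1
side dark [439. 236.] [ 113.2 -197.4] [132.8 101.8] 10.0
side dark [237. 210.] [550.3   5. ] [109.6 106.6] 22.6
tool
 [[ 0.944  0.33  -0.   ]
 [ 0.33  -0.944  0.001]
 [ 0.    -0.001 -1.   ]]
cam in tool [  81.9    0.5 -153.8] cam axes in tool
 [[-0.001 -0.955 -0.298]
 [ 1.    -0.001  0.   ]
 [-0.    -0.298  0.955]] 68.99197414730533
```

```bash
python3 -m crank '{"slide":[[0.544,0.632,0],[0.544,0.632,0],[0.544,0.632,0],[0.544,0.632,0],[0.544,0.632,0],[0.544,0.632,0],[0.544,0.632,0],[0.544,0.632,0]],"angular":[[0,0,0],[0,0,0],[0,0,0],[0,0,0],[0,0,0],[0,0,0],[0,0,0],[0,0,0]],"gripper":[1,1,1,1,1,1,1,1]}'
python3 -m crank '{"slide":[[0.05,0.06,0],[0.05,0.06,0],[0.05,0.06,0]],"angular":[[0,0,0],[0,0,0],[0,0,0]],"gripper":[1,1,1]}'
python3 - <<'E'
from h import *
f=grab_frame("wrist");cv2.imwrite("pics/w1.png",f["frame"][:,:,::-1])
for b in blobs(f,"white",16,300): print(*b)
print(env.observe()["tool_pos"])
E
```

```text
time: 0.95
tool_pos: [460.1, -261.3, 230.6]
tcp_rot: [-0.0, 0.986, 0.168, -0.0]
contact_force: [0.4, 0.2, -0.1]
grip_width: 88.2
grasp_force: 0.0
time: 1.25
tool_pos: [484.3, -232.4, 230.4]
tcp_rot: [-0.0, 0.986, 0.169, -0.0]
contact_force: [-0.1, -0.9, 0.4]
grip_width: 87.5
grasp_force: 0.0
[264. 184.] [ 465.8 -250.9] [51.5 56.3] 82.0
[99. 47.] [559.4  -8.2] [41.5 39.5] 22.5
[ 483.7790581  -233.21930924  230.37389971]
```

View pics/w1.png

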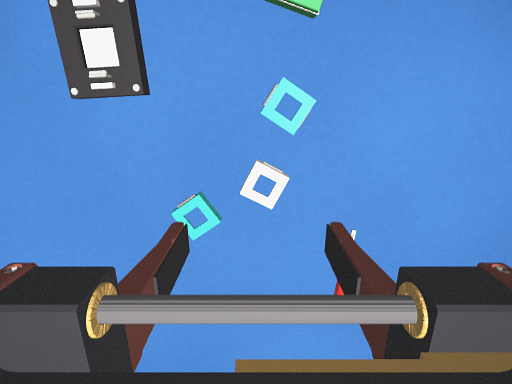

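The close view shows the white bezel at (264,184), with its grey ridge on the side at (272,168). Turquoise rings sit at (196,216) and (288,106), and the mount pocket is at (99,47). The choice holds, so I go to the cassette.

```bash
python3 -m crank '{"slide":[[0.06,0.95,0],[0.06,0.95,0],[0.06,0.95,0],[0.06,0.95,0],[0.06,0.95,0],[0.06,0.95,0],[0.06,0.95,0],[0.06,0.95,0]],"angular":[[0,0,0.125],[0,0,0.125],[0,0,0.125],[0,0,0.125],[0,0,0.125],[0,0,0.125],[0,0,0.125],[0,0,0.125]],"gripper":[1,1,1,1,1,1,1,1]}'
python3 -m crank '{"slide":[[0.01,0.14,-0.12],[0.01,0.14,-0.12],[0.01,0.14,-0.12],[0.01,0.14,-0.12]],"angular":[[0,0,0],[0,0,0],[0,0,0],[0,0,0]],"gripper":[1,1,1,1]}'
python3 - <<'E'
from h import *
f=grab_frame("wrist");cv2.imwrite("pics/w2.png",f["frame"][:,:,::-1])
for b in blobs(f,"orange",22,300): print(*b)
o=env.observe();print(o["tool_pos"],o["tcp_rot"],o["joint_pos"])
E
```

```text
time: 2.1
tool_pos: [509.6, 166.2, 230.7]
tcp_rot: [0.0, 0.847, 0.531, -0.0]
contact_force: [0.4, 0.0, 0.6]
grip_width: 88.0
grasp_force: 0.0
time: 2.5
tool_pos: [514.2, 234.7, 169.9]
tcp_rot: [0.0, 0.847, 0.532, -0.001]
contact_force: [-0.1, 0.2, 0.0]
grip_width: 87.7
grasp_force: 0.0
[260. 166.] [523.6 246.3] [40.9 38.7] 66.2
[514.83469152 234.47738762 170.81998701] [ 2.57215381e-04  8.46967401e-01  5.31644668e-01 -3.19092657e-04] [ 3.05712571e-01  3.71572893e-01  1.65539207e+00 -7.33540763e-04
  1.11511570e+00  7.55749334e-01]
```

View pics/w2.png

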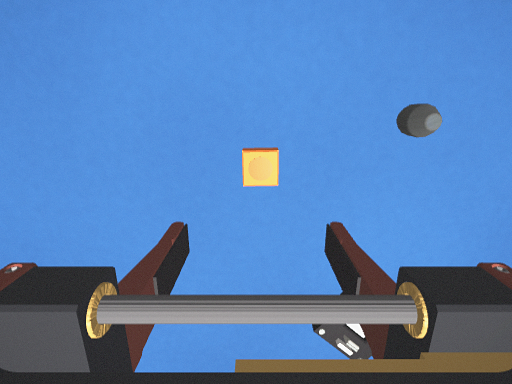

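The cassette is square to the fingers at (260,166). The objective at (418,120) is clear, and the mount corner shows at (345,335). I descend and grip.

```bash
python3 -m crank '{"slide":[[0.017,0.022,-0.1],[0.017,0.022,-0.2],[0.017,0.022,-0.26],[0.017,0.022,-0.29],[0.017,0.022,-0.303],[0.017,0.022,-0.303],[0.017,0.022,-0.303]],"angular":[[0,0,0],[0,0,0],[0,0,0],[0,0,0],[0,0,0],[0,0,0],[0,0,0]],"gripper":[1,1,1,1,1,1,1]}'
python3 -m crank '{"slide":[[0,0,0],[0,0,0],[0,0,0],[0,0,0],[0,0,0],[0,0,0],[0,0,0],[0,0,0]],"angular":[[0,0,0],[0,0,0],[0,0,0],[0,0,0],[0,0,0],[0,0,0],[0,0,0],[0,0,0]],"gripper":[0,0,0,0,0,0,0,0]}' 20
```

```text
time: 3.25
tool_pos: [524.4, 246.6, 20.6]
tcp_rot: [0.0, 0.847, 0.532, 0.001]
contact_force: [0.1, 0.1, -0.5]
grip_width: 88.1
grasp_force: 0.0
time: 4.05
tool_pos: [522.9, 247.2, 19.1]
tcp_rot: [-0.0, 0.847, 0.532, -0.0]
contact_force: [1.3, 0.8, -1.1]
grip_width: 39.8
grasp_force: 20.0
```

```bash
python3 -m crank '{"slide":[[0,0,0.06],[0,0,0.15],[-0.058,-0.564,0.2],[-0.058,-0.564,0.2],[-0.058,-0.564,0.2],[-0.058,-0.564,0.2],[-0.058,-0.564,0.2],[-0.058,-0.564,0.2]],"angular":[[0,0,0],[0,0,0],[0,0,-0.116],[0,0,-0.116],[0,0,-0.116],[0,0,-0.116],[0,0,-0.116],[0,0,-0.116]],"gripper":[0,0,0,0,0,0,0,0]}'
python3 -m crank '{"slide":[[0,0,0],[0,0,0],[0,0,0]],"angular":[[0,0,0],[0,0,0],[0,0,0]],"gripper":[0,0,0]}'
python3 - <<'E'
from h import *
f=grab_frame("wrist");cv2.imwrite("pics/w3.png",f["frame"][:,:,::-1])
o=env.observe();z=o["tool_pos"][2]+3
for b in blobs(f,"white",14,200): print("w",*b)
for b in blobs(f,"dark",22,200): print("d",*b)
for b in blobs(f,"orange",z,200): print("o",*b)
print(o["tool_pos"],o["tcp_rot"])
E
```

```text
time: 4.85
tool_pos: [493.4, -37.6, 119.5]
tcp_rot: [0.0, 0.981, 0.193, 0.0]
contact_force: [0.3, 0.2, -0.5]
grip_width: 39.7
grasp_force: 20.0
time: 5.15
tool_pos: [493.7, -34.0, 118.9]
tcp_rot: [-0.0, 0.981, 0.196, -0.0]
contact_force: [0.3, -0.1, 0.5]
grip_width: 39.9
grasp_force: 20.0
w [476. 315.] [ 452.8 -318.7] [11. 82.] 22.5
w [256. 317.] [356.1 -91.4] [ 15.2 167. ] 22.5
w [439. 278.] [ 477.1 -254.7] [52.  31.2] 80.5
w [258. 116.] [559.6  -8.3] [41.6 42.3] 22.5
w [258.  78.] [588.9   4.1] [ 7.2 21.6] 22.5
w [258.  62.] [601.1   8.7] [ 6.2 27.2] 22.5
d [275. 373.] [ 313.4 -107.8] [ 85.6 612.2] 22.6
d [407. 300.] [ 429.3 -243.2] [121.8 206.9] 21.7
d [124. 303.] [301.4  68.7] [121.7 200.5] 22.5
d [215. 276.] [402.3 -37.2] [49.5 91.7] 85.6
d [301. 273.] [ 434.  -102.3] [92.7 33. ] 49.2
d [258. 116.] [559.5  -8.3] [44.6 45.5] 22.5
o [257. 240.] [496.9 -33.2] [45.8 39.9] 22.5
[493.74485037 -33.65621491 118.88462249] [-3.54842980e-04  9.80587645e-01  1.96080802e-01 -2.50997105e-04]
```

View pics/w3.png

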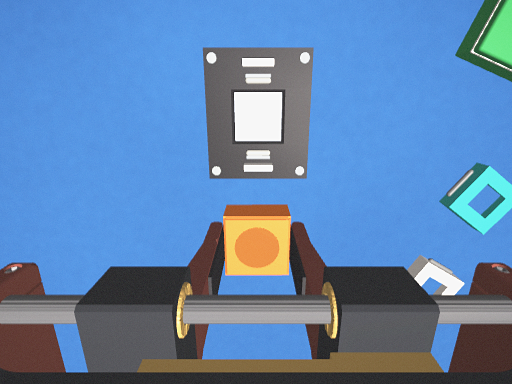

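Mount pocket at (258,116) is square to the view, and the held cassette's disc is near (257,248).

```bash
python3 - <<'E'
from h import *
f=grab_frame("wrist");o=env.observe();p=o["tool_pos"];print(p)
h=cv2.cvtColor(f["frame"],cv2.COLOR_RGB2HSV)[205:280,220:296]
print("col257 rows", [(205+i,h[i,37].tolist()) for i in range(0,75,3)])
ax=np.array([np.cos(np.radians(22.5)),np.sin(np.radians(22.5))]);ay=np.array([ax[1],-ax[0]])
g=cv2.cvtColor(f["frame"],cv2.COLOR_RGB2HSV)
m=((g[:,:,0]<25)&(g[:,:,1]>140)&(g[:,:,2]>90)&(g[:,:,2]<225)).astype(np.uint8);m[:222]=0;m[272:]=0
c=max(cv2.findContours(m,0,1)[0],key=cv2.contourArea);e=cv2.fitEllipse(c);print("disc",e)
for uv in [e[0],(257,217),(257,276)]:
    X=ray(f,uv,p[2]+2.9)[:2]-p[:2];print("rel tool x,y",X@ax,X@ay)
E
```

```text
[493.78106981 -33.56107239 118.89384652]
col257 rows [(205, [10, 165, 161]), (208, [11, 184, 161]), (211, [10, 179, 165]), (214, [11, 183, 156]), (217, [17, 167, 249]), (220, [20, 153, 248]), (223, [23, 147, 247]), (226, [23, 150, 247]), (229, [14, 175, 239]), (232, [14, 177, 239]), (235, [13, 175, 238]), (238, [14, 180, 238]), (241, [14, 178, 238]), (244, [13, 176, 238]), (247, [14, 176, 239]), (250, [14, 175, 238]), (253, [14, 179, 238]), (256, [14, 177, 238]), (259, [14, 175, 240]), (262, [14, 180, 238]), (265, [14, 177, 239]), (268, [21, 156, 248]), (271, [22, 153, 247]), (274, [17, 147, 254]), (277, [106, 158, 229])]Traceback (most recent call last):
  File "<stdin>", line 8, in <module>
cv2.error: OpenCV(4.12.0) /io/opencv/modules/imgproc/src/shapedescr.cpp:361: error: (-201:Incorrect size of input array) There should be at least 5 points to fit the ellipse in function 'fitEllipseNoDirect'
```

```bash
python3 - <<'E'
from h import *
f=grab_frame("wrist");p=env.observe()["tool_pos"]
ax=np.array([np.cos(np.radians(22.5)),np.sin(np.radians(22.5))]);ay=np.array([ax[1],-ax[0]])
g=cv2.cvtColor(f["frame"],cv2.COLOR_RGB2HSV)
m=((g[:,:,0]<16)&(g[:,:,1]>140)&(g[:,:,2]>225)&(g[:,:,2]<245)).astype(np.uint8);m[:224]=0;m[272:]=0
c=max(cv2.findContours(m,0,1)[0],key=cv2.contourArea)
P=np.array([ray(f,q[0],p[2]+2.9)[:2]-p[:2] for q in c],np.float32);C,r=cv2.minEnclosingCircle(P)
print("disc rel tool",C@ax,C@ay,r)
b=min(blobs(f,"white",14,200),key=lambda b:abs(b[0][0]-258)+abs(b[0][1]-116));T=b[1];print(b,"move",T-p[:2]-np.array(C),"units",(T-p[:2]-np.array(C))/500)
E
```

```text
disc rel tool -1.246723009599931 0.47037036910008195 13.289018630981445
(array([258., 116.]), array([559.4,  -8.3]), array([42.5, 42.3]), 22.6) move [66.54504263 26.20929889] units [0.13309009 0.0524186 ]
```

```bash
python3 -m crank '{"slide":[[0.07,0.026,0],[0.133,0.052,0],[0.133,0.052,-0.08],[0.133,0.052,-0.13],[0.133,0.052,-0.144],[0.133,0.052,-0.144],[0.133,0.052,-0.144]],"angular":[[0,0,0],[0,0,0],[0,0,0],[0,0,0],[0,0,0],[0,0,0],[0,0,0]],"gripper":[0,0,0,0,0,0,0]}'
python3 -m crank '{"slide":[[0,0,-0.006],[0,0,-0.012],[0,0,-0.018],[0,0,-0.024],[0,0,-0.027],[0,0,-0.028],[0,0,-0.028]],"angular":[[0,0,0],[0,0,0],[0,0,0],[0,0,0],[0,0,0],[0,0,0],[0,0,0]],"gripper":[0,0,0,0,0,0,0]}'
python3 - <<'E'
from h import *
o=env.observe();print(o["tool_pos"],o["contact_force"],o["moment"])
E
```

```text
time: 6.0
tool_pos: [561.0, -8.6, 47.9]
tcp_rot: [0.0, 0.981, 0.196, 0.0]
contact_force: [0.7, 0.0, -0.6]
grip_width: 39.8
grasp_force: 20.0
time: 6.7
tool_pos: [561.1, -7.8, 35.5]
tcp_rot: [-0.001, 0.981, 0.195, 0.001]
contact_force: [-4.7, 6.9, 20.5]
grip_width: 41.1
grasp_force: 20.9
[561.06245374  -7.76661255  35.49518954] [-4.70453684  6.89721281 20.47005109] [0.91333508 0.61963618 0.02855529]
```

```bash
python3 -m crank '{"slide":[[0,0,0.004],[0,0,0.008],[0,0,0.008]],"angular":[[0,0,0],[0,0,0],[0,0,0]],"gripper":[0,0,0]}'
python3 - <<'E'
from h import *
o=env.observe();print(o["moment"])
f=grab_frame("wrist");cv2.imwrite("pics/w4.png",cv2.resize(f["frame"][100:340,130:390,::-1],None,fx=2.4,fy=2.4))
E
```

```text
time: 7.0
tool_pos: [560.7, -9.1, 37.5]
tcp_rot: [0.0, 0.981, 0.195, 0.0]
contact_force: [0.1, 0.4, 0.1]
grip_width: 40.7
grasp_force: 19.7
[-0.0685177   0.01850802 -0.02437579]
```

View pics/w4.png

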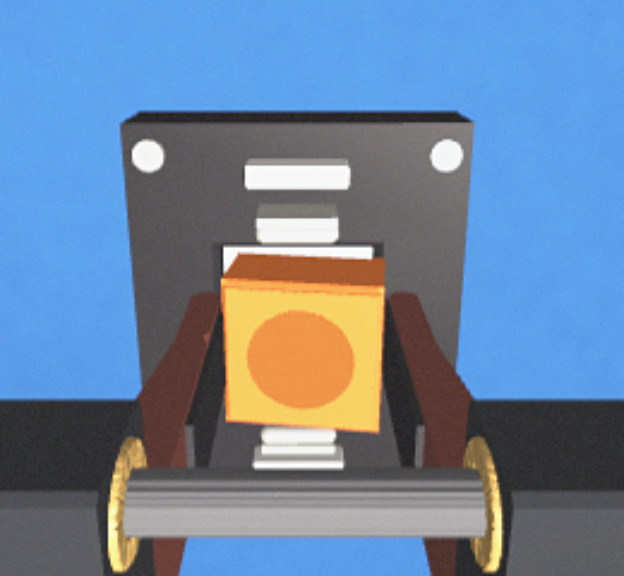

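The crop shows the cassette rolled slightly in the grip, right side up. The pocket's middle is at crop column ~298 and the grip's middle is at ~303.5, so the cassette caught on the right wall (mount -y). I shift about 1.3 mm towards mount +y and lower again.

```bash
python3 -m crank '{"slide":[[-0.001,0.0024,0.004],[-0.001,0.0024,0.002],[-0.001,0.0024,-0.002],[-0.001,0.0024,-0.005],[-0.001,0.0024,-0.007],[-0.001,0.0024,-0.008],[-0.001,0.0024,-0.008]],"angular":[[0,0,0],[0,0,0],[0,0,0],[0,0,0],[0,0,0],[0,0,0],[0,0,0]],"gripper":[0,0,0,0,0,0,0]}' 6
python3 - <<'E'
from h import *
o=env.observe();print(o["moment"])
f=grab_frame("wrist");cv2.imwrite("pics/w5.png",cv2.resize(f["frame"][100:340,130:390,::-1],None,fx=2.4,fy=2.4));print(f["cx"])
E
```

```text
time: 7.75
tool_pos: [560.0, -7.4, 33.4]
tcp_rot: [-0.0, 0.981, 0.195, 0.0]
contact_force: [-0.5, 1.5, 6.5]
grip_width: 41.7
grasp_force: 6.4
[0.17300925 0.13813504 0.01006926]
256.55781922488757
```

View pics/w5.png

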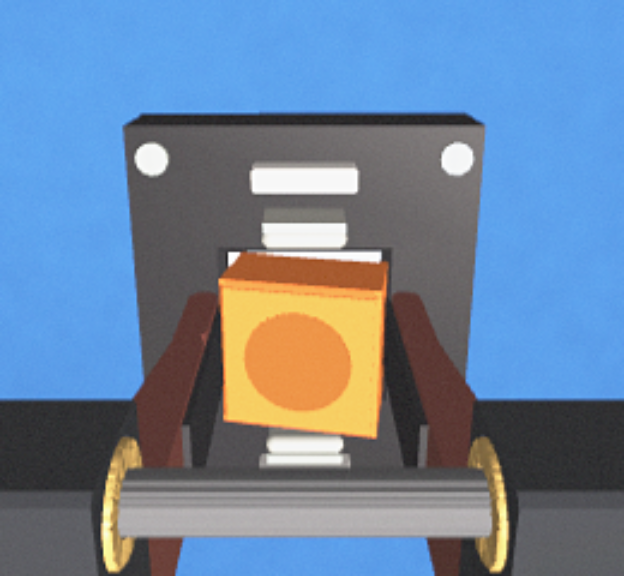

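The cassette is still rolled about 10° in the fingers, right side up, and rests on the pocket's right rim. I lift it out, set it flat on the free table in front of the mount and regrip.

```bash
python3 -m crank '{"slide":[[0,0,0.03],[0,0,0.08],[-0.1,-0.042,0.08],[-0.204,-0.084,0.08],[-0.204,-0.084,0.03],[-0.204,-0.084,0],[-0.204,-0.084,-0.018],[-0.204,-0.084,-0.026]],"angular":[[0,0,0],[0,0,0],[0,0,0],[0,0,0],[0,0,0],[0,0,0],[0,0,0],[0,0,0]],"gripper":[0,0,0,0,0,0,0,0]}' 6
python3 -m crank '{"slide":[[0,0,0],[0,0,0],[0,0,-0.002],[0,0,-0.002],[0,0,-0.002],[0,0,-0.002],[0,0,-0.002],[0,0,-0.002]],"angular":[[0,0,0],[0,0,0],[0,0,0],[0,0,0],[0,0,0],[0,0,0],[0,0,0],[0,0,0]],"gripper":[0,0.6,0.6,0.6,0.6,0,0,0]}' 30
python3 -m crank '{"slide":[[0,0,0],[0,0,0],[0,0,0.04],[0,0,0.06],[0,0,0.06]],"angular":[[0,0,0],[0,0,0],[0,0,0],[0,0,0],[0,0,0]],"gripper":[0,0,0,0,0]}' 30
```

```text
time: 8.6
tool_pos: [457.8, -49.7, 19.3]
tcp_rot: [-0.0, 0.981, 0.195, -0.0]
contact_force: [0.5, -0.1, -0.5]
grip_width: 41.3
grasp_force: 5.8
time: 9.4
tool_pos: [458.0, -49.7, 19.2]
tcp_rot: [0.0, 0.981, 0.195, 0.0]
contact_force: [1.2, 0.0, 2.3]
grip_width: 39.9
grasp_force: 30.0
time: 9.9
tool_pos: [459.0, -49.9, 50.2]
tcp_rot: [0.001, 0.981, 0.195, 0.001]
contact_force: [-0.7, -0.4, -0.6]
grip_width: 39.6
grasp_force: 30.0
```

```bash
python3 -m crank '{"slide":[[0.06,0.025,0.01],[0.111,0.046,0.02],[0.111,0.046,0.02],[0.111,0.046,0.02],[0.111,0.046,0.02]],"angular":[[0,0,0],[0,0,0],[0,0,0],[0,0,0],[0,0,0]],"gripper":[0,0,0,0,0]}'
cat > m.py <<'E'
from h import *
f=grab_frame("wrist");p=env.observe()["tool_pos"]
cv2.imwrite("/tmp/w.png",f["frame"][:,:,::-1])
ax=np.array([np.cos(np.radians(22.5)),np.sin(np.radians(22.5))]);ay=np.array([ax[1],-ax[0]])
print("tool",p.round(2))
def rel(P): P=P-p[:2];return [round(float(P@ax),2),round(float(P@ay),2)]
for b in blobs(f,"white",14,100):
    if b[2].max()<60: print("w",b[0],rel(b[1]),b[2],b[3])
for b in blobs(f,"white",22,40):
    if b[2].max()<14: print("screw?",b[0],rel(b[1]),b[2])
g=cv2.cvtColor(f["frame"],cv2.COLOR_RGB2HSV)
m=((g[:,:,0]<25)&(g[:,:,1]>130)&(g[:,:,2]>225)).astype(np.uint8)
c=max(cv2.findContours(m,0,1)[0],key=cv2.contourArea)
P=np.array([ray(f,q[0],p[2]+2.9)[:2] for q in c],np.float32);r=cv2.minAreaRect(P);print("cas top",rel(np.array(r[0])),r[1],r[2])
m=(m>0)&(g[:,:,0]<16)&(g[:,:,2]<245);m[:, :235]=0;m[:,280:]=0
c=max(cv2.findContours(cv2.morphologyEx(m.astype(np.uint8),cv2.MORPH_OPEN,np.ones((3,3))),0,1)[0],key=cv2.contourArea)
P=np.array([ray(f,q[0],p[2]+2.9)[:2] for q in c],np.float32);C,R=cv2.minEnclosingCircle(P);print("disc",rel(np.array(C)),R)
E
python3 m.py
```

```text
time: 10.4
tool_pos: [511.6, -26.6, 58.3]
tcp_rot: [-0.0, 0.981, 0.195, -0.001]
contact_force: [-0.6, -0.5, 0.6]
grip_width: 39.9
grasp_force: 30.0
tool [511.54 -26.71  58.42]
w [448. 349.] [-129.46, 169.23] [50.6 18.8] 22.7
w [ 48. 317.] [-94.89, -180.24] [10.6 45.6] 22.6
w [258. 198.] [14.73, 1.44] [ 7.1 22.5] 22.5
w [258. 147.] [51.48, 1.29] [41.8 42.2] 22.5
w [258. 103.] [81.85, 1.42] [ 7.1 21.7] 22.5
w [258.  82.] [95.51, 1.34] [ 6.2 27.9] 22.5
w [319.  75.] [99.22, 41.52] [8.7 7.9] 26.0
w [197.  76.] [99.48, -38.79] [8.1 7.9] 19.2
screw? [310. 215.] [3.9, 39.6] [8.  7.3]
screw? [205. 215.] [3.78, -37.19] [8.1 7.8]
screw? [319.  75.] [98.52, 39.82] [8.3 7.6]
screw? [197.  76.] [98.7, -37.17] [7.7 7.6]
cas top [1.28, 0.49] (38.87799072265625, 39.358333587646484) 22.523923873901367
disc [0.01, 0.41] 13.219013214111328
```

```bash
python3 -m crank '{"slide":[[0.0948,0.0376,0],[0.0948,0.0376,-0.01],[0.0948,0.0376,-0.028],[0.0948,0.0376,-0.028],[0.0948,0.0376,-0.033],[0.0948,0.0376,-0.037],[0.0948,0.0376,-0.04],[0.0948,0.0376,-0.04]],"angular":[[0,0,0],[0,0,0],[0,0,0],[0,0,0],[0,0,0],[0,0,0],[0,0,0],[0,0,0]],"gripper":[0,0,0,0,0,0,0,0]}'
python3 -m crank '{"slide":[[0,0,-0.003],[0,0,-0.006],[0,0,-0.006]],"angular":[[0,0,0],[0,0,0],[0,0,0]],"gripper":[0,0,0]}'
python3 m.py
```

```text
time: 11.25
tool_pos: [560.5, -8.0, 39.1]
tcp_rot: [-0.0, 0.981, 0.195, -0.0]
contact_force: [-0.1, -0.5, -0.6]
grip_width: 39.8
grasp_force: 30.0
time: 11.55
tool_pos: [560.7, -7.9, 36.0]
tcp_rot: [-0.0, 0.981, 0.195, -0.0]
contact_force: [-0.0, 0.5, 0.1]
grip_width: 39.6
grasp_force: 30.0
tool [560.78  -7.88  36.05]
w [475. 318.] [-74.64, 168.48] [ 9.4 56.5] 22.5
w [ 36. 317.] [-74.54, -168.32] [ 9.4 58.2] 22.5
w [256. 286.] [-46.29, -0.31] [ 9.5 23. ] 22.5
w [255. 197.] [22.61, -0.46] [ 7.  22.6] 22.5
w [255. 175.] [37.65, -0.18] [ 7.3 28. ] 23.8
w [193. 166.] [43.57, -40.59] [7.9 8.4] 22.5
w [318. 166.] [43.87, 39.95] [8.6 7.7] 25.9
screw? [193. 166.] [45.27, -38.7] [7.5 8. ]
screw? [318. 166.] [45.58, 38.17] [8.2 7.4]
cas top [0.81, 0.53] (39.55372619628906, 39.34100341796875) 22.492605209350586
disc [-0.1, 0.46] 13.2096529006958
```

No contact force with the bottom already 5 mm below the mouth, so it is entering. I go on down to the floor.

```bash
python3 -m crank '{"slide":[[0,0,-0.002],[0,0,-0.004],[0,0,-0.006],[0,0,-0.008],[0,0,-0.008]],"angular":[[0,0,0],[0,0,0],[0,0,0],[0,0,0],[0,0,0]],"gripper":[0,0,0,0,0]}'
```

```text
time: 12.1
tool_pos: [560.9, -7.9, 33.2]
tcp_rot: [0.0, 0.981, 0.195, 0.0]
contact_force: [-2.5, 0.6, 12.3]
grip_width: 39.7
grasp_force: 30.0
```

```bash
python3 -m crank '{"slide":[[0,0,0],[0,0,0],[0,0,0],[0,0,0.06],[-0.05,-0.02,0.15],[-0.11,-0.046,0.17],[-0.11,-0.046,0.17],[-0.11,-0.046,0.17]],"angular":[[0,0,0],[0,0,0],[0,0,0],[0,0,0],[0,0,0],[0,0,0],[0,0,0],[0,0,0]],"gripper":[1,1,1,1,1,1,1,1]}'
python3 - <<'E'
from h import *
f=grab_frame("wrist");p=env.observe()["tool_pos"];print(p)
cv2.imwrite("pics/w6.png",cv2.resize(f["frame"][20:260,130:390,::-1],None,fx=2.4,fy=2.4))
for b in blobs(f,"orange",36,100): print(*b)
for b in blobs(f,"white",22,30):
    if b[2].max()<14: print("screw",*b)
E
```

```text
time: 12.9
tool_pos: [505.8, -31.1, 117.3]
tcp_rot: [0.0, 0.981, 0.195, 0.0]
contact_force: [-0.1, 0.0, 0.1]
grip_width: 87.8
grasp_force: 0.0
[506.39975937 -30.91978132 116.967949  ]
[256. 131.] [560.9  -8.7] [39.9 40.3] 22.4
screw [297. 184.] [530.3 -62.2] [7.7 7.5] 22.4
screw [214. 184.] [500.9   9. ] [7.8 7.4] 20.1
screw [209.  74.] [588.3  45.3] [7.8 7.4] 19.8
screw [301.  74.] [618.  -25.6] [8.2 7.7] 70.7
```

View pics/w6.png

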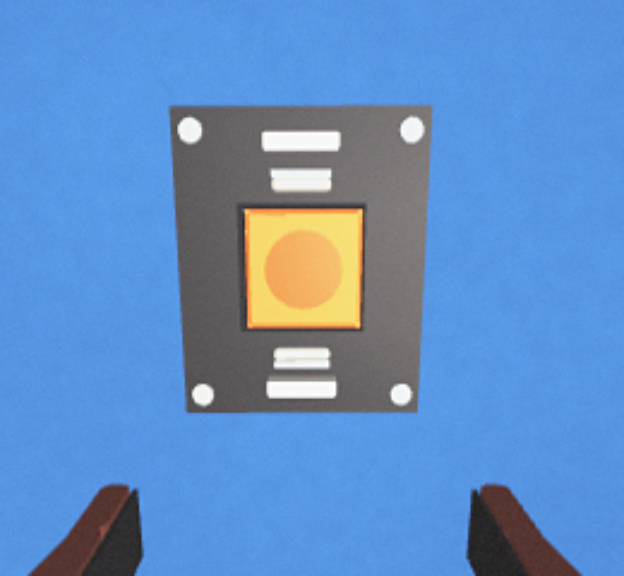

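Cassette is seated flat and square, with its disc at crop (303,270) centred between the catches. Now I go to the bezel.

```bash
python3 -m crank '{"slide":[[-0.139,-0.432,0],[-0.139,-0.432,0],[-0.139,-0.432,0],[-0.139,-0.432,0],[-0.139,-0.432,0],[-0.139,-0.432,0],[-0.139,-0.432,0],[-0.139,-0.432,0]],"angular":[[0,0,-0.085],[0,0,-0.085],[0,0,-0.085],[0,0,-0.085],[0,0,-0.085],[0,0,-0.085],[0,0,-0.085],[0,0,-0.085]],"gripper":[1,1,1,1,1,1,1,1]}'
python3 - <<'E'
from h import *
f=grab_frame("wrist");o=env.observe();print(o["tool_pos"],o["tcp_rot"])
cv2.imwrite("pics/w7.png",cv2.resize(f["frame"][20:260,130:390,::-1],None,fx=2.4,fy=2.4))
for b in blobs(f,"white",16,300): print(*b)
E
```

```text
time: 13.75
tool_pos: [436.7, -245.6, 116.5]
tcp_rot: [-0.001, 0.998, -0.07, -0.0]
contact_force: [0.8, 0.5, 0.1]
grip_width: 87.7
grasp_force: 0.0
[ 436.71965287 -245.39455369  116.64698666] [-5.40315925e-04  9.97584251e-01 -6.94639485e-02 -3.61741443e-04]
[425. 198.] [ 407.6 -406.3] [75.9  5.9] 16.3
[257. 162.] [ 465.9 -251.1] [50.7 54.4] 82.0
```

View pics/w7.png

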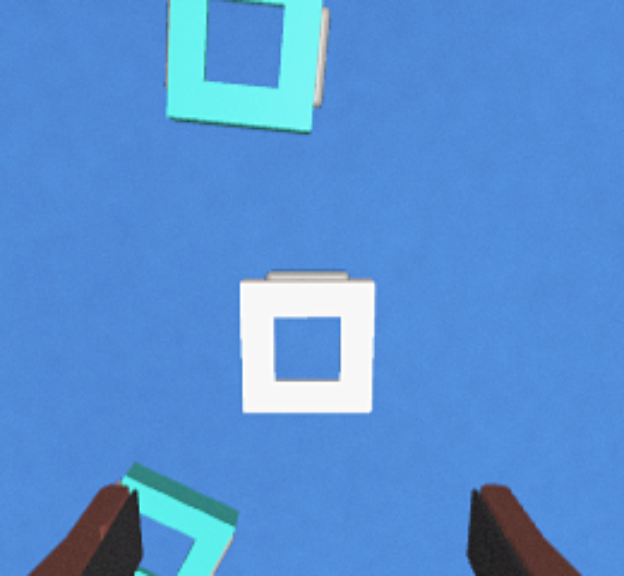

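The bezel is square to the view: top at crop (307,347), grey ridge at (307,275). The turquoise rings stay clear of the fingers. I descend and grip its plain sides.

```bash
python3 -m crank '{"slide":[[0.056,-0.008,-0.06],[0.056,-0.008,-0.14],[0.056,-0.008,-0.19],[0.056,-0.008,-0.21],[0.056,-0.008,-0.214],[0.056,-0.008,-0.214]],"angular":[[0,0,0],[0,0,0],[0,0,0],[0,0,0],[0,0,0],[0,0,0]],"gripper":[1,1,1,1,1,1]}'
python3 -m crank '{"slide":[[0,0,0],[0,0,0],[0,0,0],[0,0,0],[0,0,0],[0,0,0],[0,0,0],[0,0,0]],"angular":[[0,0,0],[0,0,0],[0,0,0],[0,0,0],[0,0,0],[0,0,0],[0,0,0],[0,0,0]],"gripper":[0,0,0,0,0,0,0,0]}' 50
```

```text
time: 14.4
tool_pos: [464.9, -250.6, 10.7]
tcp_rot: [0.0, 0.998, -0.07, 0.0]
contact_force: [-0.0, -0.4, 0.3]
grip_width: 87.7
grasp_force: 0.0
time: 15.2
tool_pos: [464.4, -251.0, 10.4]
tcp_rot: [0.0, 0.998, -0.07, 0.0]
contact_force: [-1.3, 0.3, 5.2]
grip_width: 50.3
grasp_force: 50.0
```

```bash
python3 -m crank '{"slide":[[0,0,0.06],[0,0,0.14],[0.082,0.44,0.14],[0.082,0.44,0.14],[0.082,0.44,0.14],[0.082,0.44,0.14],[0.082,0.44,0.14],[0.082,0.44,0.14]],"angular":[[0,0,0],[0,0,0],[0,0,0.085],[0,0,0.085],[0,0,0.085],[0,0,0.085],[0,0,0.085],[0,0,0.085]],"gripper":[0,0,0,0,0,0,0,0]}'
python3 -m crank '{"slide":[[0,0,0],[0,0,0],[0,0,0]],"angular":[[0,0,0],[0,0,0],[0,0,0]],"gripper":[0,0,0]}'
cat > m2.py <<'E'
from h import *
f=grab_frame("wrist");o=env.observe();p=o["tool_pos"];q=o["tcp_rot"]
ax=np.array([np.cos(np.radians(22.5)),np.sin(np.radians(22.5))]);ay=np.array([ax[1],-ax[0]])
print("tool",p.round(2),"yaw",np.degrees(2*np.arctan2(q[2],q[1])).round(2))
def rel(P): P=P-p[:2];return [round(float(P@ax),2),round(float(P@ay),2)]
for b in blobs(f,"white",22,30):
    if b[2].max()<14: print("screw",b[0],rel(b[1]),b[2])
for b in blobs(f,"orange",36,100): print("cas",b[0],rel(b[1]),b[2],b[3])
for b in blobs(f,"white",p[2]+5.9,800): print("bez",b[0],rel(b[1]),b[2],b[3])
cv2.imwrite("pics/w8.png",f["frame"][:,:,::-1])
E
python3 m2.py
```

```text
time: 16.0
tool_pos: [505.2, -27.9, 79.9]
tcp_rot: [-0.0, 0.98, 0.197, -0.0]
contact_force: [-0.8, -0.5, -1.4]
grip_width: 49.8
grasp_force: 50.0
time: 16.3
tool_pos: [505.2, -32.1, 80.0]
tcp_rot: [0.0, 0.981, 0.195, -0.0]
contact_force: [0.2, 0.8, -0.7]
grip_width: 50.2
grasp_force: 50.0
tool [505.2  -32.12  80.04] yaw 22.43
screw [302. 195.] [11.71, 37.3] [7.7 7.2]
screw [206. 196.] [11.78, -39.41] [7.7 7.2]
screw [198.  67.] [106.62, -39.74] [7.3 7.9]
screw [308.  66.] [106.74, 37.05] [7.8 7.7]
cas [255. 134.] [60.68, -0.43] [39.3 40. ] 22.4
bez [256. 246.] [-0.76, 0.53] [51.1 50.5] 22.4
```

View pics/w8.png

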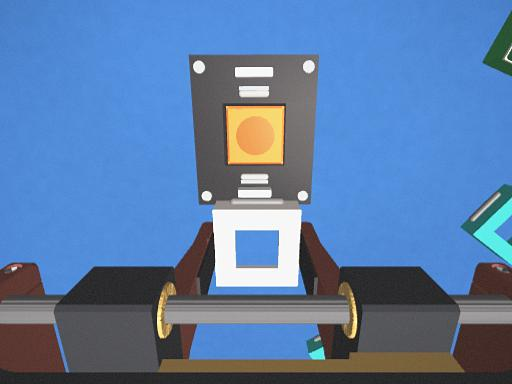

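The picture shows the bezel held level at (256,246), and the cassette at (255,134) in the mount. The arm was still settling, so I measure once more before going over.

```bash
python3 -m crank '{"slide":[[0,0,0],[0,0,0],[0,0,0],[0,0,0],[0,0,0],[0,0,0],[0,0,0],[0,0,0]],"angular":[[0,0,0],[0,0,0],[0,0,0],[0,0,0],[0,0,0],[0,0,0],[0,0,0],[0,0,0]],"gripper":[0,0,0,0,0,0,0,0]}'
python3 m2.py
```

```text
time: 17.15
tool_pos: [505.3, -30.9, 80.1]
tcp_rot: [-0.0, 0.981, 0.195, -0.0]
contact_force: [0.2, -0.6, -0.9]
grip_width: 49.9
grasp_force: 50.0
tool [505.33 -30.85  80.12] yaw 22.54
screw [208. 196.] [10.92, -38.72] [7.7 7.2]
screw [304. 196.] [11.23, 38.15] [8.5 7.2]
screw [201.  68.] [105.93, -38.66] [7.1 7.8]
screw [310.  67.] [106.24, 38.21] [7.7 7.8]
cas [257. 135.] [59.99, 0.65] [39.4 39.9] 22.5
bez [256. 246.] [-0.33, 0.45] [50.4 50.5] 22.5
```

```bash
python3 -m crank '{"slide":[[0.06,0.025,0],[0.1113,0.0459,0],[0.1113,0.0459,-0.03],[0.1113,0.0459,-0.05],[0.1113,0.0459,-0.05],[0.1113,0.0459,-0.05],[0.1113,0.0459,-0.05],[0.1113,0.0459,-0.05]],"angular":[[0,0,0],[0,0,0],[0,0,0],[0,0,0],[0,0,0],[0,0,0],[0,0,0],[0,0,0]],"gripper":[0,0,0,0,0,0,0,0]}'
python3 -m crank '{"slide":[[0,0,0],[0,0,0],[0,0,-0.004],[0,0,-0.008],[0,0,-0.012],[0,0,-0.016],[0,0,-0.02],[0,0,-0.022]],"angular":[[0,0,0],[0,0,0],[0,0,0],[0,0,0],[0,0,0],[0,0,0],[0,0,0],[0,0,0]],"gripper":[0,0,0,0,0,0,0,0]}' 60
python3 -m crank '{"slide":[[0,0,0],[0,0,0]],"angular":[[0,0,0],[0,0,0]],"gripper":[0,0]}'
```

```text
time: 18.0
tool_pos: [561.1, -8.1, 55.7]
tcp_rot: [0.0, 0.981, 0.195, 0.0]
contact_force: [0.1, 0.4, -1.0]
grip_width: 50.2
grasp_force: 50.0
time: 18.8
tool_pos: [560.8, -7.9, 43.8]
tcp_rot: [-0.0, 0.981, 0.195, -0.0]
contact_force: [-0.5, -0.7, -0.3]
grip_width: 49.9
grasp_force: 60.0
time: 19.0
tool_pos: [561.0, -8.0, 44.1]
tcp_rot: [-0.0, 0.981, 0.195, -0.0]
contact_force: [-0.2, -0.9, -0.2]
grip_width: 50.0
grasp_force: 60.0
```

The rim is over the cassette with no force. I press on through the catches.

```bash
python3 -m crank '{"slide":[[0,0,-0.003],[0,0,-0.006],[0,0,-0.008],[0,0,-0.01],[0,0,-0.011],[0,0,-0.011]],"angular":[[0,0,0],[0,0,0],[0,0,0],[0,0,0],[0,0,0],[0,0,0]],"gripper":[0,0,0,0,0,0]}'
python3 -m crank '{"slide":[[0,0,-0.003],[0,0,-0.006],[0,0,-0.008],[0,0,-0.009],[0,0,-0.009]],"angular":[[0,0,0],[0,0,0],[0,0,0],[0,0,0],[0,0,0]],"gripper":[0,0,0,0,0]}'
```

```text
time: 19.6
tool_pos: [561.0, -8.2, 39.0]
tcp_rot: [0.0, 0.981, 0.195, 0.0]
contact_force: [-2.3, -1.7, 3.8]
grip_width: 50.3
grasp_force: 60.0
time: 20.1
tool_pos: [560.7, -7.8, 34.4]
tcp_rot: [-0.0, 0.981, 0.195, -0.0]
contact_force: [-3.0, -0.4, 5.2]
grip_width: 49.4
grasp_force: 60.0
```

Home height reached, at 34.4 against an expected ~34.1. I push a little further to reach about 10 N.

```bash
python3 -m crank '{"slide":[[0,0,-0.001],[0,0,-0.001],[0,0,-0.001],[0,0,-0.001]],"angular":[[0,0,0],[0,0,0],[0,0,0],[0,0,0]],"gripper":[0,0,0,0]}'
python3 m2.py | tail -2; python3 -c "
import cv2;i=cv2.imread('pics/w8.png');cv2.imwrite('pics/w9.png',cv2.resize(i[100:340,130:390],None,fx=2.4,fy=2.4))"
```

```text
time: 20.5
tool_pos: [560.7, -7.8, 34.4]
tcp_rot: [-0.0, 0.981, 0.195, -0.0]
contact_force: [-3.0, 0.0, 11.1]
grip_width: 49.6
grasp_force: 60.0
bez [252. 317.] [-50.18, 0.56] [  8.7 118.9] 22.5
bez [257. 249.] [-3.6, 0.47] [55.7 50.7] 22.5
```

View pics/w9.png

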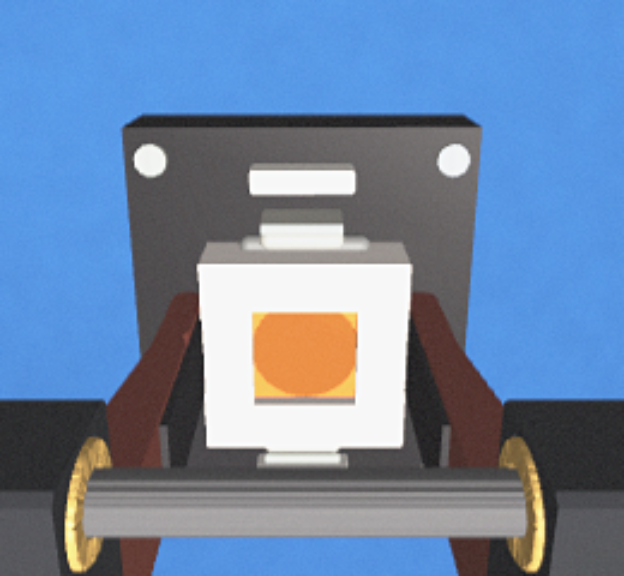

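The bezel is level and square over the cassette. The far catch, at crop (302,225), overlaps the ridge at (305,243). Force rises without further travel, now 11 N, so it is home and I hand in.

```bash
python3 -c "
from workcell import env
print(env.observe()['contact_force']);print(env.hand_in())"
```

```text
[-3.90346308  0.04083204 11.82417025]
the job is handed in; nothing more can be done
None
```

The cassette is seated in the pocket and the bezel is pushed down to its home height over it, with the gripper still pressing at about 11.8 N. I handed in at about 20.5 s; no verdict came back, and only the far catch could be seen over its ridge.

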